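# Set the throttle gate valve two turns open and hold it

### The job

On the gate valve with the big spoked handwheel, wind the wheel clockwise (seen from above) until the gate slide comes up against its stop and the wheel will go no further, then back it off exactly two full turns. Finish with the wheel still and its upright crank handle gripped between the fingers: do not let go. Leave the small bypass knob and everything else lying on the bench as they are.

Things in the scene. Friction and masses are not known exactly. Their poses are not given: they have to be found in the camera images.
- valve: gate valve bolted to the bench, yaw within 0.4. Origin on the bench under the wheel's axis. Dark base plate x +-65, y -65 to 235 mm, 12 thick; grey 80 mm square gear column under the wheel, top at 98; along +y guide rods at 60 height lead to a steel stop plate (90 wide, near face y = 130, top 87), then a port with a flange 116 mm wide at y = 185. All but the wheel and handle is below 126 mm.
- wheel_axis (a point): point on the wheel's upright turning axis (fixed in the valve), at mid height of the rim, 138 mm above the bench. The wheel: aluminium, level, 144 mm across, rim bar 14 mm thick with centre line radius 65 mm, three spokes, hub 34 mm; rim top at 145 mm; only the crank handle stands above 160 mm.
- wheel (a joint): wheel angle in rad, counted over several turns: 0 = fully clockwise (gate at its stop), grows counter-clockwise seen from above (opening); one turn = 6.283; end at 17.0. Starts 0.7 to 1.6 turns open. In the valve's frame the crank handle lies on the +x side of the axis at 0 and this angle counter-clockwise from there otherwise. Stays where left; turning takes about 2 N at the handle.
- handle: crank handle: black upright round grip on the wheel's rim, 24 mm diameter, 55 long, foot 150 and top 205 mm above the bench; revolves freely on its own pin, so the gripper need not turn as it goes round. Origin: centre of its foot, 65 mm from the wheel's axis; z up.
- handle_grip (a point): point on the crank handle's axis, 32 mm above its foot (182 mm above the bench), where to grip it from above
- gate_face (a point): on the gate slide (aluminium block 90 mm across, 26 along its travel, 50 high, on the guide rods, a 20 mm wide rib on top to 101 mm height): top middle of the face that meets the stop, 95 mm above the bench. Moves 10 mm per turn of the wheel along the valve's y; +y closes.
- stop_face (a point): a point fixed 95 mm above the bench in the plane of the stop plate's near face; its distance from gate_face is the gap left: 0 when closed, 20 mm at two turns open
- bypass (a joint): angle (rad) of a small black bar-grip knob (44 mm diameter, 44 mm high) on a round grey base on the bench, to the robot's right: not part of the job, 0 at the start
- bypass_grip (a point): top part of that knob, on its axis, about 37 mm above the bench; keep clear of it
- wrench: steel wrench 160 mm long lying on the bench beyond the valve; bystander, origin underneath its middle
- clamp_ring: aluminium ring 60 mm outside, 42 inside, 16 high, lying on the robot's side of the valve; bystander, origin at centre of underside
- blank_flange: steel blank flange, 66 mm diameter, 16 mm high, lying to the right of the valve; bystander, origin at centre of underside
- solvent: white plastic bottle with blue cap, 60 mm diameter, 150 mm high, standing at the right; bystander, origin at centre of underside
- driver: screwdriver 180 mm long lying at the left; bystander, origin underneath its middle
- jar: glass jar with steel lid, 68 mm diameter, 75 mm high, standing at the left; bystander, origin at centre of underside

How it is judged (in metres and radians):
On the way:
1. the wheel is wound clockwise until the gate slide is against its stop (value of joint wheel below 0.08 rad and distance between gate_face and stop_face below 0.0015 m), for 0.1 s.
At the end, for the whole second after the job is handed in: the wheel is still (under 0.05 rad/s), two turns open from the stop (12.566 +- 0.25 rad), the gate slide 20 +- 1.5 mm clear of its stop, and the fingers grip the crank handle (over 2 N, grasp point within 18 mm of the handle's axis seen from above) (value of joint wheel between 12.316 and 12.816 rad and velocity of joint wheel between -0.05 and 0.05 rad/s and distance between gate_face and stop_face between 0.0185 and 0.0215 m and contact force between the fingers and handle above 2 N and horizontal distance between the grasp point and handle below 0.018 m); the arm keeps its last pose, push and grip.
It fails at once if the small bypass knob is turned (value of joint bypass above 0.15 rad).
It fails at once if something else on the bench is knocked out of place (over 20 mm) (distance of any of wrench, clamp_ring, blank_flange, solvent, driver, jar from where it was at the start of the episode above 0.02 m).
It also fails if it takes over 64 s, if anything falls off the work surface, if the arm or the gripper's body presses on something with over 40 N, if the wrist force passes 120 N, or if a joint passes its speed limit or range.

### The arm

A 6-joint arm with a two-finger parallel gripper is mounted at the origin on the work surface. World frame = base frame: x ahead of the robot, y to its left, z up, the work surface at z = 0. Lengths are in m, angles in degrees, forces in N, time in s.
With the tool pointing down it reaches from about 0.4 to 0.825 m from the base axis. Payload 7 kg.
Tool frame: the origin (TCP) lies between the finger pads; the fingertips stand 22 mm ahead of it and the grasp point (between the pads) lies 3 mm ahead of it; z points along the fingers, y is the direction in which the jaws open and shut (so a half turn about z gives the same grasp; the last joint's range is limited). The gripper opens to 88 mm and grips with 3 to 60 N. Pads are 19 mm wide; open, the fingers measure 130 mm over their backs; the gripper's body (78 mm by 193 mm) begins 47 mm behind the grasp point.
Start: joints at [-48.868, 20.546, 0.682, 0, -70.136, -16.507], TCP at [0.281, -0.614, 0.249] pointing down, gripper open.
Joint ranges: [-176.03, 176.03], [-82.01, 121.73], [-58.28, 71.71], [-173.87, 95.51], [-174.79, -0.11], [-173.66, 173.66]. Speed limits (degrees/s): [136.94, 136.94, 172.46, 180, 180, 180].

### API

Orientations are given as [roll, pitch, yaw] about the fixed x, y, z axes, in that order (R = Rz(yaw) Ry(pitch) Rx(roll)).
In Python, from plant import telemetry, cams, r gives the robot as it stands.
- The arm moves only by the tool carry_out, never from a script. Its argument "commands" is one flat list of numbers, 5 for each row, row after row: the shift along the world's x, y, z as a fraction of full scale, then the turn about the world's z as a fraction of full scale, then the gripper's target within -1 to 1 (shut at 1, half-way at 0, fully open at -1). In form: [x, y, z, turn, claw, x, y, z, turn, claw, ...]. A call has 1 to 8 rows; each row shifts and turns the commanded pose from where the row before left it; what a row does not reach is not made up. Full scale, the value 1, is 0.04 m for a shift and 4 degrees for a turn. A row lasts 1/10 s, in which the tool goes at most 50 mm and 8.59 degrees, less where a joint would pass 70% of its speed; a pose out of reach is approached as far as the arm can. A call with a number of a shift or a turn outside -1 to 1 is refused whole. A call with a gripper value outside its range is refused whole. The fingers move at their own pace and stop on an object; "grip_force" is the grip in N (left out, the last holds). Time passes only in rows, so rows that do not move let the fingers close. It gives the time, the measured TCP pose, the force and the opening at its end, in the units of the state.
- telemetry.get_state(): the state, without advancing time (a new reading comes with each control period).
- cams.capture(name): name is "side" or "top" or "wrist"; returns a dict with "frame" (400x640x3 uint8, red, green, blue), "camera_matrix" (3x3 intrinsics, pixels), "k1" (the pictures are not rectified: a ray, as slopes to the right and down, at radius r is drawn at 1 + k1 r^2 times it, then the intrinsics apply), "camera_from_world" (4x4, takes a point from world to camera coordinates); the wrist camera has in their place "mount" (4x4, takes a point from camera to tool coordinates, whose origin is the TCP and whose axes are the flange's). Camera axes: x right, y down, z forward; pixel columns grow to the right and rows downward; lengths in m; the calibration is good to about 2 mm. A picture is of the moment at which its call begins: read the wrist's pose just before it. There is no depth.
- r.close_job(): hands the job in, once; it reports no verdict.
The state is a dict: "time_s": time; "joints": joint angles; "qd": joint speeds; "joint_torque": joint torques, N m; "tcp_pos": TCP position; "eef_rot": TCP orientation; "contact_force": force on the tool from outside, world axes, zero at the start; "moment": the same for the moment, N m; "gripper_width": finger opening in m.
Only numpy, scipy, OpenCV 4.12 (cv2) and the standard library are available. Lean on these libraries where they do the work, as an engineer would, in place of code of your own. Each camera call takes 0.05 s, during which the arm holds its last target. There are 200 camera calls.

## Working session

There is one attempt and no reset: what is moved stays moved. The work goes in short steps, Python scripts to look and compute and a tool call to move; the robot and the scene stay as the last step left them, time stands still between calls to the robot, and variables do not carry over. Pictures are saved under pics/ and viewed, about 8 in all and at most 12, crops included, and the job is handed in when it is done.

Besides the shell and the picture viewer there is one more tool, called after "Emit:" by a JSON object that holds its "api" and its "payload", one argument or row to a line. carry_out: Moves the arm, as the interface text tells. Shift numbers are shares of 0.04 m and turn numbers shares of 4 degrees, none past 1 either way. Its arguments: {"type":"object","properties":{"commands":{"type":"array"},"grip_force":{"type":"number"}},"required":["commands"]}

```bash
mkdir -p pics; ls; python3 - <<'E'
from plant import telemetry, cams, r
import cv2,numpy as np
print(telemetry.get_state())
for n in("top","side"):
    c=cams.capture(n); cv2.imwrite(f"pics/{n}0.png",c["frame"][:,:,::-1]); np.save(f"pics/{n}0.npy",{k:v for k,v in c.items() if k!="frame"},allow_pickle=True)
    print(n,c["camera_matrix"].tolist(),c["k1"],np.round(c["camera_from_world"],4).tolist())
E
```

```text
pics
{'time_s': 0.0, 'joints': array([-4.88681475e+01,  2.05939688e+01,  6.34539138e-01, -2.10920271e-02,
       -7.01353201e+01, -1.65068264e+01]), 'qd': array([ 0.06438643, -0.06187719,  0.07809716,  0.12531434, -0.03232487,
       -0.10888091]), 'joint_torque': array([-1.66265281e-04, -5.82712376e+01,  2.93068832e+01,  6.99778318e+00,
        6.81131176e-03, -2.58390583e-04]), 'tcp_pos': array([ 0.28105747, -0.61321408,  0.24759681]), 'eef_rot': array([ 1.79903521e+02, -7.91349090e-03, -1.55382151e+02]), 'contact_force': array([-0.86907702, -0.38298285, -0.93878438]), 'moment': array([-0.03298173, -0.01964595, -0.02148197]), 'gripper_width': 0.08790214808463322}
top [[477.393567792857, 0.0, 321.3087325504691], [0.0, 477.393567792857, 200.69034231863503], [0.0, 0.0, 1.0]] -0.08646178610627524 [[0.0165, -0.9996, -0.0207, 0.0343], [-0.9989, -0.0156, -0.0451, 0.5608], [0.0447, 0.0215, -0.9988, 1.4405], [0.0, 0.0, 0.0, 1.0]]
side [[407.96706204308117, 0.0, 321.0581987207484], [0.0, 407.96706204308117, 191.4299812186047], [0.0, 0.0, 1.0]] -0.07693799005486757 [[-0.9092, -0.4165, -0.0002, 0.5133], [-0.2731, 0.5967, -0.7545, 0.213], [0.3144, -0.6859, -0.6563, 1.2135], [0.0, 0.0, 0.0, 1.0]]
```

View pics/top0.png

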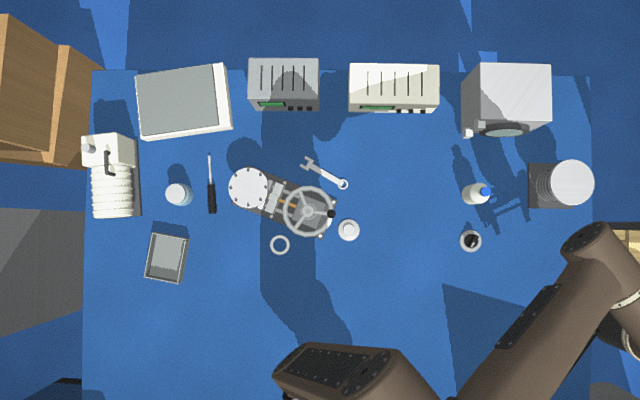

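View pics/side0.png

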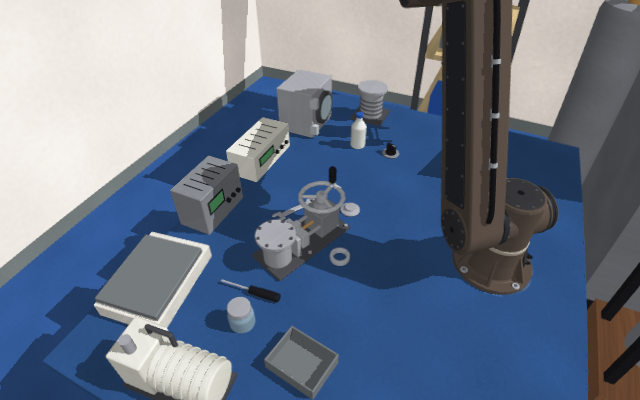

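The top view shows the wheel at about (308,211) with the handle near (331,212). In the side view the wheel is at about (321,196) and the handle at (333,174). I'll enlarge both.

```bash
cat > h.py <<'E'
import numpy as np,cv2
from scipy.optimize import least_squares
C={n:np.load(f"pics/{n}0.npy",allow_pickle=True).item() for n in("top","side")}
def proj(n,P,c=None):
    c=c or C[n]; T=c["camera_from_world"]; p=T[:3,:3]@P+T[:3,3]; s=p[:2]/p[2]; s=s*(1+c["k1"]*(s@s)); K=c["camera_matrix"]
    return np.array([K[0,0]*s[0]+K[0,2],K[1,1]*s[1]+K[1,2]])
def tri(a,b):
    f=lambda P:np.r_[proj("top",P)-a,proj("side",P)-b]
    s=least_squares(f,[.6,0,.15]); return s.x,s.fun
def atz(n,uv,z):
    return least_squares(lambda q:proj(n,np.r_[q,z])-uv,[.6,0]).x
E
python3 - <<'E'
import cv2,numpy as np
a=cv2.imread("pics/top0.png")[155:245,220:360]; b=cv2.imread("pics/side0.png")[155:280,250:365]
f=lambda i,s:cv2.resize(i,None,fx=s,fy=s,interpolation=cv2.INTER_CUBIC)
a=f(a,5);b=f(b,4.5)
cv2.imwrite("pics/a.png",a); cv2.imwrite("pics/b.png",b); print(a.shape,b.shape)
E
```

```text
(450, 700, 3) (562, 518, 3)
```

View pics/a.png

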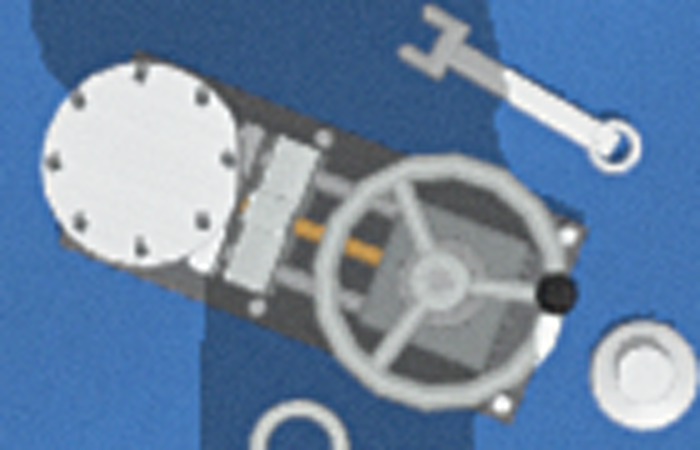

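View pics/b.png

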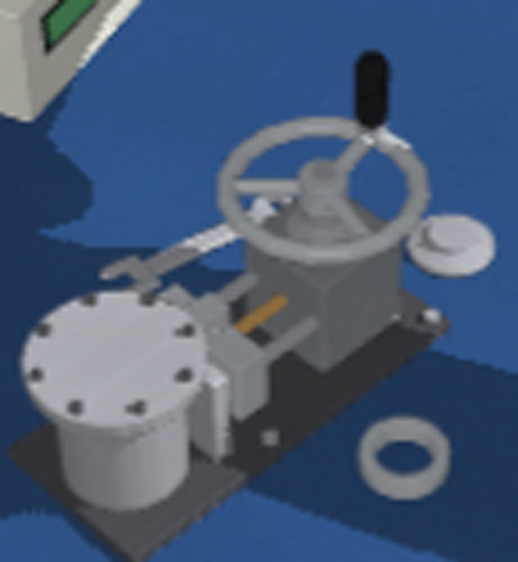

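The crops show the handle at (556,294) and the wheel centre at (442,281) in the top crop, and the handle from (372,52) to (372,128) and the wheel centre at (323,189) in the side crop. The port flange is at (141,164) and (115,365).

```bash
python3 - <<'E'
from h import *
t=lambda x,y:np.array([(x+.5)/5-.5+220,(y+.5)/5-.5+155]); s=lambda x,y:np.array([(x+.5)/4.5-.5+250,(y+.5)/4.5-.5+155])
R={}
for k,a,b in [("wheel",(442,281),(323.5,189.5)),("hub",(439,281),(322,172)),("handle_mid",(556,294),(372,90)),("flange",(141,164),(115,363)),("blank",(644,374),(451,245))]:
    p,f=tri(t(*a),s(*b)); R[k]=p; print(k,p.round(4),f.round(2))
w=atz("top",t(442,281),.138); h=atz("top",t(556,294),.19); f=R["flange"][:2]
print(w,h,"r",np.hypot(*(h-w)),"ang",np.degrees(np.arctan2(*(h-w)[::-1])))
w2=atz("side",s(323.5,189.5),.138);print("w side",w2)
for z,y in((.205,56),(.15,124)):print("h side",z,atz("side",s(372,y),z))
d=f-w;print("yaw",np.degrees(np.arctan2(d[1],d[0]))-90,np.hypot(*d))
E
```

```text
wheel [0.5266 0.0778 0.1318] [-0.09 -0.22  0.26  0.01]
hub [0.5266 0.0788 0.1483] [-0.15 -0.38  0.45  0.02]
handle_mid [0.5195 0.0139 0.1736] [-0.07 -0.19  0.23  0.01]
flange [0.5914 0.2535 0.1034] [-0.07 -0.14  0.16  0.01]
blank [ 0.4745 -0.0407 -0.0014] [-0.06 -0.16  0.18  0.01]
[0.52582254 0.07722601] [0.51865769 0.0136502 ] r 0.06397827026058585 ang -96.42997719885552
w side [0.52442756 0.08437586]
h side 0.205 [0.51956181 0.0168554 ]
h side 0.15 [0.51663081 0.02117666]
yaw -20.415364367701628 0.18811706150602078
```

Emit:
{"api": "carry_out", "payload": {
  "commands": [0.37,0.98,0.12,0,-1,0.37,0.98,0.12,0,-1,0.37,0.98,0.12,0,-1,0.37,0.98,0.12,0,-1,0.37,0.98,0.12,0,-1,0.37,0.98,0.12,0,-1,0.37,0.98,0.12,0,-1,0.37,0.98,0.12,0,-1],
  "grip_force": 15
}}

```text
time_s: 0.9
tcp_pos: [0.3997, -0.2983, 0.287]
eef_rot: [180.0, -0.0, -155.4]
contact_force: [1.1, -0.0, 0.5]
gripper_width: 0.0876
```

Emit:
{"api": "carry_out", "payload": {
  "commands": [0.37,0.98,0.12,0,-1,0.37,0.98,0.12,0,-1,0.37,0.98,0.12,0,-1,0.37,0.98,0.12,0,-1,0.37,0.98,0.12,0,-1,0.37,0.98,0.12,0,-1,0.37,0.98,0.12,0,-1,0,0,0,0,-1]
}}

```text
time_s: 1.7
tcp_pos: [0.5047, -0.022, 0.3206]
eef_rot: [180.0, 0.0, -155.2]
contact_force: [0.0, -0.8, -0.5]
gripper_width: 0.0874
```

```bash
python3 - <<'E'
from plant import telemetry, cams
import cv2,numpy as np
s=telemetry.get_state();c=cams.capture("wrist");print(s["time_s"],s["tcp_pos"],s["eef_rot"],s["contact_force"],s["joints"])
cv2.imwrite("pics/w1.png",c["frame"][:,:,::-1]); print(c["camera_matrix"],c["k1"],c["mount"])
c.pop("frame");c["s"]=s;np.save("pics/w1.npy",c,allow_pickle=True)
E
```

```text
1.7 [ 0.50467306 -0.02197362  0.32056428] [ 1.79989035e+02  2.87820100e-02 -1.55166880e+02] [ 0.01372739 -0.76039014 -0.54233593] [ 1.98110333e+01  1.93598667e+00 -1.35017757e+01 -1.39470648e-02
 -7.45345264e+01 -8.49741946e+01]
[[298.03374174   0.         319.51998659]
 [  0.         298.03374174 202.21473745]
 [  0.           0.           1.        ]] -0.027537016005055405 [[-5.15719017e-06 -9.50671670e-01 -3.10198929e-01  8.48117424e-02]
 [ 9.99999908e-01  1.28376226e-04 -4.10062122e-04  6.34026415e-04]
 [ 4.29656610e-04 -3.10198902e-01  9.50671582e-01 -1.36721683e-01]
 [ 0.00000000e+00  0.00000000e+00  0.00000000e+00  1.00000000e+00]]
```

View pics/w1.png

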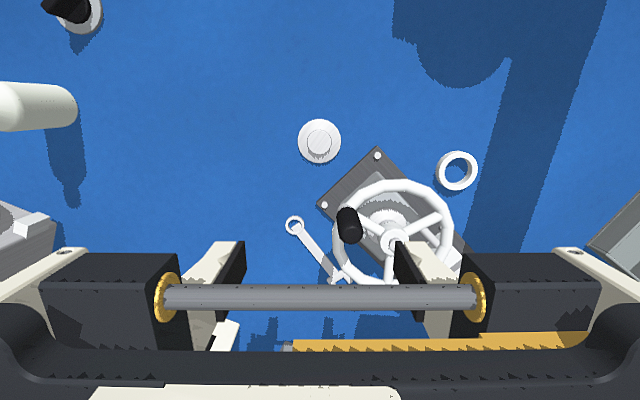

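The wrist view shows the handle's top at about (346,215), its foot near (354,241) and the hub at about (397,238).

```bash
cat >> h.py <<'E'
from scipy.spatial.transform import Rotation as Ro
def wcam(c):
    s=c["s"];T=np.eye(4);T[:3,:3]=Ro.from_euler("xyz",s["eef_rot"],degrees=True).as_matrix();T[:3,3]=s["tcp_pos"]
    return dict(c,camera_from_world=np.linalg.inv(T@c["mount"]))
def wz(c,uv,z): return least_squares(lambda q:proj("",np.r_[q,z],c)-uv,[.55,.05]).x
E
python3 - <<'E'
from h import *
c=wcam(np.load("pics/w1.npy",allow_pickle=True).item())
print("top",wz(c,(346,216),.205),"foot",wz(c,(354,238),.15),"hub",wz(c,(397,238),.15))
# ring overlay for hypothesis
im=cv2.imread("pics/w1.png")
W=np.array([.526,.078]); 
for col,W in(((0,0,255),np.array([.526,.078])),):
  for rr in(.058,.072):
    for a in np.arange(0,6.28,.1):
        p=proj("",np.r_[W+rr*np.array([np.cos(a),np.sin(a)]),.138],c); cv2.circle(im,tuple(np.round(p).astype(int)),0,col,-1)
H=np.array([.519,.0145])
for z in(.15,.205):
    for a in np.arange(0,6.28,.2):
        p=proj("",np.r_[H+.012*np.array([np.cos(a),np.sin(a)]),z],c); cv2.circle(im,tuple(np.round(p).astype(int)),0,(0,255,0),-1)
cv2.imwrite("pics/w1o.png",cv2.resize(im[160:300,290:490],None,fx=4,fy=4,interpolation=cv2.INTER_NEAREST))
E
```

```text
top [0.50407788 0.00474023] foot [0.54079183 0.03825154] hub [0.52038943 0.08248584]
```

View pics/w1o.png

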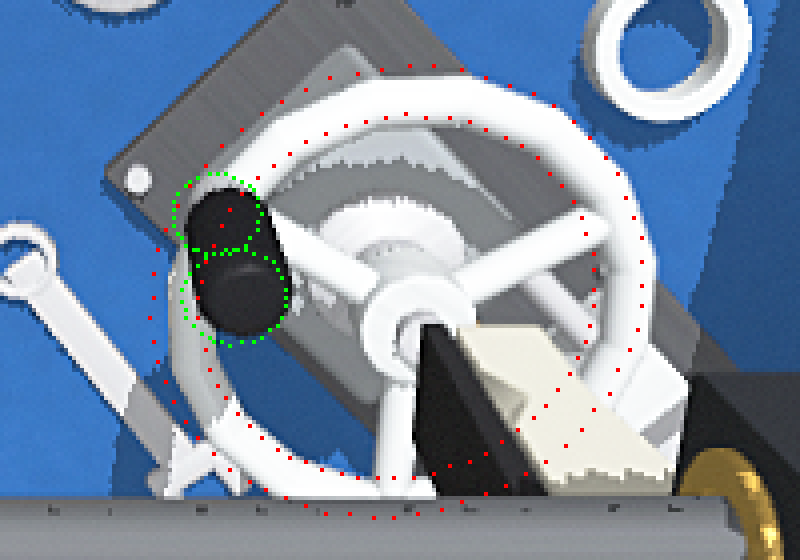

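Looking again, the lower blob (243,292) is the handle's top and the upper one (229,222) its foot. I'd swapped them. I'll fit the wheel centre with the rim edges too.

```bash
python3 - <<'E'
from h import *
c=wcam(np.load("pics/w1.npy",allow_pickle=True).item())
u=lambda x,y:np.array([x/4-.5+290,y/4-.5+160])
print("top",wz(c,u(244,290),.205),"foot",wz(c,u(230,224),.15))
a=np.linspace(0,2*np.pi,181)
def ext(W):
    o=[]
    # torus silhouette: sample torus surface
    P=[np.r_[W+(.065+.007*np.cos(b))*np.array([np.cos(t),np.sin(t)]),.138+.007*np.sin(b)] for t in a[::2] for b in np.arange(0,6.3,.4)]
    q=np.array([proj("",p,c) for p in P]); return np.array([q[:,0].min(),q[:,0].max(),q[:,1].min()])
m=np.r_[u(168,0)[0],u(656,0)[0],u(0,76)[1]]
s=least_squares(lambda W:ext(W)-m,[.524,.08],diff_step=1e-3);print("wheel",s.x,s.fun)
E
```

```text
top [0.51644086 0.01551503] foot [0.51981085 0.01895528]
wheel [0.52687761 0.08305339] [-0.51945368  0.51817657  0.06577268]
```

Emit:
{"api": "carry_out", "payload": {
  "commands": [0.17,0.48,0,0,-1,0.17,0.48,0,0,-1,0,0,-0.85,0,-1,0,0,-0.85,0,-1,0,0,-0.85,0,-1,0,0,-0.85,0,-1,0,0,0,0,-1,0,0,0,0,-1]
}}

```text
time_s: 2.55
tcp_pos: [0.5168, 0.012, 0.185]
eef_rot: [-180.0, -0.1, -155.4]
contact_force: [0.1, -0.1, 0.8]
gripper_width: 0.0877
```

Emit:
{"api": "carry_out", "payload": {
  "commands": [0.03,0.11,0,0,-1,0,0,0,0,1,0,0,0,0,1,0,0,0,0,1,0,0,0,0,1,0,0,0,0,1,0,0,0,0,1,0,0,0,0,1]
}}

```text
time_s: 3.35
tcp_pos: [0.518, 0.0172, 0.1845]
eef_rot: [-180.0, -0.0, -155.4]
contact_force: [-0.3, -0.3, -0.1]
gripper_width: 0.0371
```

```bash
python3 - <<'E'
from plant import telemetry, cams
import cv2,numpy as np
s=telemetry.get_state();print(s["tcp_pos"],s["contact_force"],s["gripper_width"])
c=cams.capture("wrist");cv2.imwrite("pics/w2.png",c["frame"][:,:,::-1]);c.pop("frame");c["s"]=s;np.save("pics/w2.npy",c,allow_pickle=True)
E
```

```text
[0.51801964 0.01716247 0.18452716] [-0.33108565 -0.2741985  -0.06557531] 0.03710270521597811
```

View pics/w2.png

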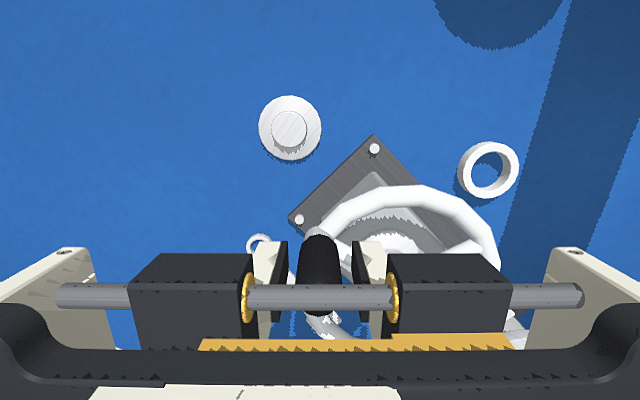

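The picture shows the handle at x≈321, centred between the jaws at 288 and 353, which are still closing. I'll keep closing.

Emit:
{"api": "carry_out", "payload": {
  "commands": [0,0,0,0,1,0,0,0,0,1,0,0,0,0,1,0,0,0,0,1,0,0,0,0,1]
}}

```text
time_s: 3.9
tcp_pos: [0.518, 0.0169, 0.1846]
eef_rot: [-180.0, -0.0, -155.4]
contact_force: [0.4, -4.0, 0.5]
gripper_width: 0.0235
```

```bash
cat > rows.py <<'E'
# rows.py Wx Wy a0 a1 n : circle targets relative to commanded point at angle a0
import sys,numpy as np
a0,a1,n=map(float,sys.argv[1:4]); a=np.radians(np.linspace(a0,a1,int(n)+1)); p=.065*np.c_[np.cos(a),np.sin(a)]
q=np.round(p/.04,2); d=np.diff(q,axis=0)
for i in range(0,len(d),8): print(", ".join(f"{x:.2f}, {y:.2f}, 0, 0, 1" for x,y in d[i:i+8]))
E
python3 rows.py -97 -177 8
```

```text
-0.28, 0.06, 0, 0, 1, -0.26, 0.10, 0, 0, 1, -0.24, 0.15, 0, 0, 1, -0.21, 0.19, 0, 0, 1, -0.17, 0.22, 0, 0, 1, -0.14, 0.26, 0, 0, 1, -0.08, 0.26, 0, 0, 1, -0.04, 0.28, 0, 0, 1
```

Emit:
{"api": "carry_out", "payload": {
  "commands": [-0.28,0.06,0,0,1,-0.26,0.1,0,0,1,-0.24,0.15,0,0,1,-0.21,0.19,0,0,1],
  "grip_force": 20
}}

```text
time_s: 4.3
tcp_pos: [0.4777, 0.0375, 0.1845]
eef_rot: [180.0, -0.0, -155.4]
contact_force: [1.4, -1.0, -1.3]
gripper_width: 0.0233
```

Emit:
{"api": "carry_out", "payload": {
  "commands": [-0.17,0.22,0,0,1,-0.14,0.26,0,0,1,-0.08,0.26,0,0,1,-0.04,0.28,0,0,1,0,0,0,0,1,0,0,0,0,1]
}}

```text
time_s: 4.9
tcp_pos: [0.4609, 0.0791, 0.1845]
eef_rot: [179.9, -0.0, -155.3]
contact_force: [-5.0, 2.5, 3.7]
gripper_width: 0.0237
```

```bash
python3 - <<'E'
from plant import telemetry
s=telemetry.get_state();print(s["tcp_pos"],s["contact_force"],s["moment"],s["joints"])
E
python3 rows.py -177 -273 8;  python3 rows.py -273 -369 8
```

```text
[0.46087851 0.07910619 0.1845039 ] [-5.01719998  2.47995646  3.69611443] [0.65691005 1.9138272  0.0092334 ] [ 3.39081346e+01  3.98782706e+00 -2.98588716e+01 -6.69625010e-02
 -5.61723855e+01 -9.91845230e+01]
0.02, 0.34, 0, 0, 1, 0.08, 0.33, 0, 0, 1, 0.16, 0.31, 0, 0, 1, 0.21, 0.26, 0, 0, 1, 0.26, 0.21, 0, 0, 1, 0.31, 0.16, 0, 0, 1, 0.33, 0.08, 0, 0, 1, 0.34, 0.02, 0, 0, 1
0.33, -0.05, 0, 0, 1, 0.32, -0.12, 0, 0, 1, 0.28, -0.19, 0, 0, 1, 0.24, -0.24, 0, 0, 1, 0.19, -0.28, 0, 0, 1, 0.12, -0.32, 0, 0, 1, 0.05, -0.33, 0, 0, 1, -0.02, -0.34, 0, 0, 1
```

Emit:
{"api": "carry_out", "payload": {
  "commands": [0.02,0.34,0,0,1,0.08,0.33,0,0,1,0.16,0.31,0,0,1,0.21,0.26,0,0,1,0.26,0.21,0,0,1,0.31,0.16,0,0,1,0.33,0.08,0,0,1,0.34,0.02,0,0,1]
}}

```text
time_s: 5.7
tcp_pos: [0.5307, 0.1464, 0.1845]
eef_rot: [-180.0, -0.1, -155.4]
contact_force: [-2.6, -7.6, 4.6]
gripper_width: 0.0235
```

Emit:
{"api": "carry_out", "payload": {
  "commands": [0.33,-0.05,0,0,1,0.32,-0.12,0,0,1,0.28,-0.19,0,0,1,0.24,-0.24,0,0,1,0.19,-0.28,0,0,1,0.12,-0.32,0,0,1,0,0,0,0,1,0,0,0,0,1]
}}

```text
time_s: 6.5
tcp_pos: [0.5889, 0.0973, 0.1845]
eef_rot: [180.0, -0.1, -155.5]
contact_force: [-6.1, -3.2, 5.1]
gripper_width: 0.0237
```

```bash
python3 rows.py 15 -9 3; python3 rows.py -9 -33 8
```

```text
0.04, -0.22, 0, 0, 1, 0.01, -0.23, 0, 0, 1, -0.02, -0.22, 0, 0, 1
-0.01, -0.09, 0, 0, 1, -0.02, -0.08, 0, 0, 1, -0.02, -0.08, 0, 0, 1, -0.03, -0.08, 0, 0, 1, -0.04, -0.08, 0, 0, 1, -0.03, -0.08, 0, 0, 1, -0.04, -0.07, 0, 0, 1, -0.05, -0.08, 0, 0, 1
```

Emit:
{"api": "carry_out", "payload": {
  "commands": [0.05,-0.23,0,0,1,0.01,-0.23,0,0,1,-0.02,-0.22,0,0,1,0,0,0,0,1]
}}

```text
time_s: 6.9
tcp_pos: [0.59, 0.0705, 0.1845]
eef_rot: [179.9, -0.1, -155.4]
contact_force: [-6.3, -1.4, 6.2]
gripper_width: 0.0237
```

Emit:
{"api": "carry_out", "payload": {
  "commands": [-0.01,-0.09,0,0,1,-0.02,-0.08,0,0,1,-0.02,-0.08,0,0,1,0,0,0,0,1,0,0,0,0,1]
}}

```text
time_s: 7.4
tcp_pos: [0.5879, 0.0616, 0.1845]
eef_rot: [179.9, -0.1, -155.4]
contact_force: [-8.4, 2.7, 7.5]
gripper_width: 0.0229
```

Emit:
{"api": "carry_out", "payload": {
  "commands": [-0.03,-0.08,0,0,1,0,0,0,0,1,0,0,0,0,1]
}}

```text
time_s: 7.7
tcp_pos: [0.5869, 0.0587, 0.1845]
eef_rot: [179.9, -0.0, -155.4]
contact_force: [-8.7, 3.0, 6.1]
gripper_width: 0.0233
```

Emit:
{"api": "carry_out", "payload": {
  "commands": [-0.04,-0.08,0,0,1,0,0,0,0,1,0,0,0,0,1]
}}

```text
time_s: 8.0
tcp_pos: [0.5867, 0.0581, 0.1845]
eef_rot: [179.8, 0.2, -155.4]
contact_force: [-5.8, 13.6, 3.6]
gripper_width: 0.0238
```

Force is rising at -20.7°, as predicted for the stop. One more push to confirm, then a side picture.

Emit:
{"api": "carry_out", "payload": {
  "commands": [-0.03,-0.08,0,0,1,0,0,0,0,1,0,0,0,0,1,0,0,0,0,1]
}}

```text
time_s: 8.4
tcp_pos: [0.5862, 0.0575, 0.1846]
eef_rot: [179.6, 0.4, -155.3]
contact_force: [-6.0, 23.4, 1.9]
gripper_width: 0.0236
```

```bash
python3 - <<'E'
from plant import telemetry, cams
import cv2,numpy as np
from h import *
s=telemetry.get_state();print(s["tcp_pos"],s["contact_force"])
P=np.array([[.518,.0169],[.4609,.0791],[.5889,.0973],[.5900,.0705],[.5867,.0581],[.5879,.0616]])
print(least_squares(lambda w:np.hypot(*(P-w).T)-.065,[.526,.081]).x)
f=lambda i,s:cv2.resize(i,None,fx=s,fy=s,interpolation=cv2.INTER_CUBIC)
a=cams.capture("side")["frame"][:,:,::-1];cv2.imwrite("pics/s3.png",f(a[150:280,250:370],4.5))
E
```

```text
[0.58620807 0.0574611  0.18459954] [-6.02553178 23.42576454  1.93372767]
[0.52592724 0.081363  ]
```

View pics/s3.png

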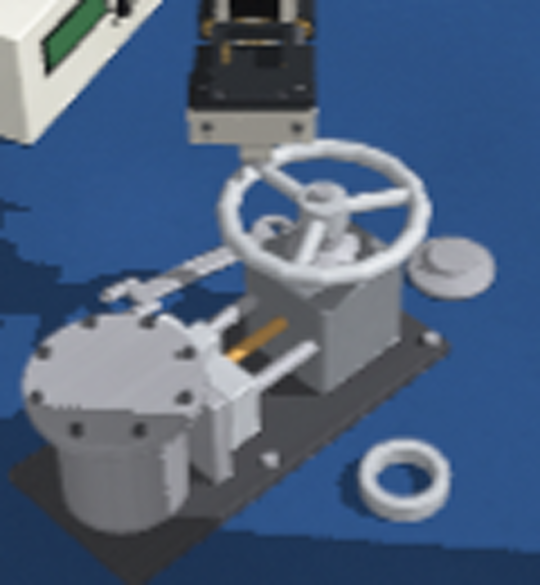

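The gate rests against the stop plate near (228,430) and the push reached 23 N without motion, so the valve is closed. The zero is at about -21° in world. Now back off 720°.

```bash
python3 rows.py -27 -21 1;python3 rows.py -21 75 8;python3 rows.py 75 171 8;python3 rows.py 171 255 7;python3 rows.py 255 339 7
```

```text
0.07, 0.16, 0, 0, 1
0.08, 0.33, 0, 0, 1, 0.02, 0.34, 0, 0, 1, -0.05, 0.33, 0, 0, 1, -0.12, 0.32, 0, 0, 1, -0.19, 0.28, 0, 0, 1, -0.24, 0.24, 0, 0, 1, -0.28, 0.19, 0, 0, 1, -0.32, 0.12, 0, 0, 1
-0.33, 0.05, 0, 0, 1, -0.34, -0.02, 0, 0, 1, -0.33, -0.08, 0, 0, 1, -0.31, -0.16, 0, 0, 1, -0.26, -0.21, 0, 0, 1, -0.21, -0.26, 0, 0, 1, -0.16, -0.31, 0, 0, 1, -0.08, -0.33, 0, 0, 1
-0.02, -0.34, 0, 0, 1, 0.05, -0.33, 0, 0, 1, 0.12, -0.32, 0, 0, 1, 0.19, -0.28, 0, 0, 1, 0.24, -0.24, 0, 0, 1, 0.28, -0.19, 0, 0, 1, 0.32, -0.12, 0, 0, 1
0.33, -0.05, 0, 0, 1, 0.34, 0.02, 0, 0, 1, 0.33, 0.08, 0, 0, 1, 0.31, 0.16, 0, 0, 1, 0.26, 0.21, 0, 0, 1, 0.21, 0.26, 0, 0, 1, 0.16, 0.31, 0, 0, 1
```

Emit:
{"api": "carry_out", "payload": {
  "commands": [0.07,0.16,0,0,1,0,0,0,0,1,0,0,0,0,1]
}}

```text
time_s: 8.75
tcp_pos: [0.5869, 0.0594, 0.1845]
eef_rot: [179.9, -0.0, -155.4]
contact_force: [-9.8, 5.6, 6.8]
gripper_width: 0.0234
```

Emit:
{"api": "carry_out", "payload": {
  "commands": [0.08,0.33,0,0,1,0.02,0.34,0,0,1,-0.05,0.33,0,0,1,-0.12,0.32,0,0,1,-0.19,0.28,0,0,1,-0.24,0.24,0,0,1,-0.28,0.19,0,0,1,-0.32,0.12,0,0,1]
}}

```text
time_s: 9.55
tcp_pos: [0.5439, 0.1436, 0.1846]
eef_rot: [-179.9, -0.0, -155.4]
contact_force: [0.3, -7.5, 2.1]
gripper_width: 0.0236
```

Emit:
{"api": "carry_out", "payload": {
  "commands": [-0.33,0.05,0,0,1,-0.34,-0.02,0,0,1,-0.33,-0.08,0,0,1,-0.31,-0.16,0,0,1,-0.26,-0.21,0,0,1,-0.21,-0.26,0,0,1,-0.16,-0.31,0,0,1,-0.08,-0.33,0,0,1]
}}

```text
time_s: 10.35
tcp_pos: [0.461, 0.0902, 0.1846]
eef_rot: [180.0, -0.1, -155.4]
contact_force: [-0.6, 2.4, 0.9]
gripper_width: 0.0234
```

Emit:
{"api": "carry_out", "payload": {
  "commands": [-0.02,-0.34,0,0,1,0.05,-0.33,0,0,1,0.12,-0.32,0,0,1,0.19,-0.28,0,0,1,0.24,-0.24,0,0,1,0.28,-0.19,0,0,1,0.32,-0.12,0,0,1]
}}

```text
time_s: 11.05
tcp_pos: [0.5106, 0.0176, 0.1846]
eef_rot: [180.0, 0.0, -155.4]
contact_force: [-0.8, 5.9, 3.2]
gripper_width: 0.0236
```

Emit:
{"api": "carry_out", "payload": {
  "commands": [0.33,-0.05,0,0,1,0.34,0.02,0,0,1,0.33,0.08,0,0,1,0.31,0.16,0,0,1,0.26,0.21,0,0,1,0.21,0.26,0,0,1,0.16,0.31,0,0,1,0,0,0,0,1]
}}

```text
time_s: 11.85
tcp_pos: [0.587, 0.0598, 0.1845]
eef_rot: [179.9, -0.2, -155.3]
contact_force: [-10.4, 5.3, 9.0]
gripper_width: 0.0232
```

One turn is done with low forces; now the second.

Emit:
{"api": "carry_out", "payload": {
  "commands": [0.08,0.33,0,0,1,0.02,0.34,0,0,1,-0.05,0.33,0,0,1,-0.12,0.32,0,0,1,-0.19,0.28,0,0,1,-0.24,0.24,0,0,1,-0.28,0.19,0,0,1,-0.32,0.12,0,0,1]
}}

```text
time_s: 12.65
tcp_pos: [0.5437, 0.1437, 0.1846]
eef_rot: [-179.9, -0.1, -155.3]
contact_force: [0.9, -6.1, 4.3]
gripper_width: 0.0235
```

Emit:
{"api": "carry_out", "payload": {
  "commands": [-0.33,0.05,0,0,1,-0.34,-0.02,0,0,1,-0.33,-0.08,0,0,1,-0.31,-0.16,0,0,1,-0.26,-0.21,0,0,1,-0.21,-0.26,0,0,1,-0.16,-0.31,0,0,1,-0.08,-0.33,0,0,1]
}}

```text
time_s: 13.45
tcp_pos: [0.4609, 0.0902, 0.1846]
eef_rot: [180.0, -0.1, -155.4]
contact_force: [-0.7, 1.9, 2.1]
gripper_width: 0.0235
```

Emit:
{"api": "carry_out", "payload": {
  "commands": [-0.02,-0.34,0,0,1,0.05,-0.33,0,0,1,0.12,-0.32,0,0,1,0.19,-0.28,0,0,1,0.24,-0.24,0,0,1,0.28,-0.19,0,0,1,0.32,-0.12,0,0,1]
}}

```text
time_s: 14.15
tcp_pos: [0.5106, 0.0176, 0.1846]
eef_rot: [180.0, -0.0, -155.4]
contact_force: [-1.3, 5.6, 3.0]
gripper_width: 0.0237
```

Emit:
{"api": "carry_out", "payload": {
  "commands": [0.33,-0.05,0,0,1,0.34,0.02,0,0,1,0.33,0.08,0,0,1,0.31,0.16,0,0,1,0.26,0.21,0,0,1,0.21,0.26,0,0,1,0.16,0.31,0,0,1,0,0,0,0,1]
}}

```text
time_s: 14.95
tcp_pos: [0.587, 0.0597, 0.1845]
eef_rot: [179.9, -0.2, -155.3]
contact_force: [-9.0, 4.9, 11.1]
gripper_width: 0.0236
```

Emit:
{"api": "carry_out", "payload": {
  "commands": [0,0,0,0,1,0,0,0,0,1,0,0,0,0,1,0,0,0,0,1,0,0,0,0,1]
}}

```text
time_s: 15.45
tcp_pos: [0.5866, 0.0588, 0.1845]
eef_rot: [179.9, -0.1, -155.3]
contact_force: [-8.3, 4.7, 9.5]
gripper_width: 0.0235
```

```bash
python3 - <<'E'
from plant import telemetry, cams
import cv2,numpy as np
s=telemetry.get_state();print(s["tcp_pos"],s["contact_force"],s["gripper_width"],np.abs(s["qd"]).max())
d=s["tcp_pos"][:2]-[.5259,.0814];print(np.degrees(np.arctan2(d[1],d[0])),np.hypot(*d))
f=lambda i,s:cv2.resize(i,None,fx=s,fy=s,interpolation=cv2.INTER_CUBIC)
a=cams.capture("side")["frame"][:,:,::-1];b=cams.capture("top")["frame"][:,:,::-1]
cv2.imwrite("pics/top9.png",b)
cv2.imwrite("pics/s4.png",np.hstack([f(a[150:280,250:350],4),f(b[150:280,220:320],4)]))
E
```

```text
[0.58663409 0.05884996 0.18449952] [-8.3141932   4.72082389  9.47275136] 0.023469063652178192 0.12672969784230073
-20.369520179891644 0.06478529177111605
```

View pics/s4.png

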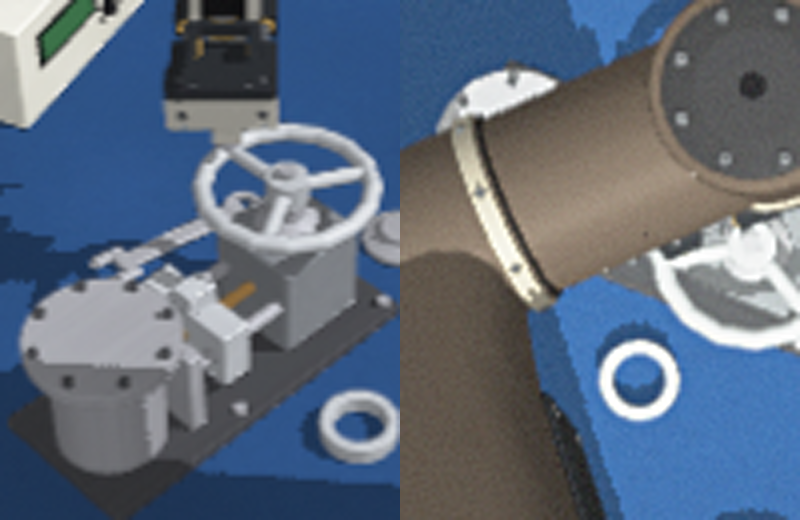

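The side crop shows the gate clear of the stop plate by a gap at about (210,370), with the handle held at (225,140). The handle's angle is -20.4°, against -20.7° at first stop contact. Handing in.

```bash
python3 -c "
from plant import r
print(r.close_job())"
```

```text
the job is handed in; nothing more can be done
None
```

I wound the wheel clockwise about 0.8 turn to its stop, backed it off two full turns, and handed the job in with the handle still gripped. No verdict was reported.

- **Closed stop:** The handle stopped at about -21° in world axes. The valve's yaw in the pictures predicted -20.4°. Contact force rose to 23 N with almost no further motion, and the side view showed the gate against the stop plate.
- **Backed off:** After 720° counter-clockwise the handle stood at -20.4°, against -20.7° at first stop contact. That agrees within about 1°, and the tolerance is ±14°. The side view showed a clear gap, which I did not measure in millimetres.
- **Grip and stillness:** The finger opening was 23.5 mm on the 24 mm handle, with a 20 N grip set. I have no direct reading of the force at the fingers. The arm was at rest, with joint speeds at noise level (0.13°/s at most), and time was 15.5 s.
- **Not checked:** In the final top view the arm hid most of the valve. I did not re-measure the bypass knob or the loose items, though the tool stayed well above them throughout.
- **Disagreements:** Two early measurements were off. The cameras differed by up to 7 mm on the wheel centre, which I averaged and then confirmed from the gripped path. I also first swapped the handle's top and foot in the wrist picture, and corrected it before gripping.

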